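# Sweep the offcuts off the carving board

### The job

Clear the carving board: use the fingertips to sweep the three dark wood offcuts across the board and off its edge so that all three drop into the red scrap tray. Only push them: do not pick up, pinch or lift anything. Leave the little gnome standing where it is on the board, do not disturb the knife or the wax jar, and finish with the hand clear.

Things in the scene. Friction and masses are not known exactly. Their poses are not given: they have to be found in the camera images.
- carving_board: Fixed flat plywood carving board, 250 mm (its x) by 200 mm (its y) by 40 mm thick, lying on the bench. Origin at the centre of its underside, its x axis points roughly away from the robot. No raised edges. A tray stands against each long side (+y and -y, 100 mm from the centre); which tray is on which side varies.
- scrap_tray: Fixed empty open RED scrap tray, outer size 250 mm (its x, parallel to the board's x) by 90 mm (y) by 38 mm high, walls and floor 4 mm thick. Origin at the centre of its underside, 145 mm from the board's centre along the board's +y or -y. Its rim is 2 mm below the board's top and a long wall touches the board, so a piece swept over that edge drops in.
- tool_tray: Fixed open BLUE plastic tray of the same size as the scrap tray, on the board's other side, with three carving tools with wooden handles lying in it. Nothing goes in here.
- step_mid (a point): Middle of the stepped dark-wood offcut (footprint 30 x 24 mm, 10 mm high, with a 16 mm long step on one half to 20 mm high), 12 g or so, loose on the board. The point is 9 mm above its underside.
- dowel_mid (a point): Middle of the dark-wood dowel end, a disc 26 mm in diameter and 18 mm high standing on its flat face, 12 g or so, loose on the board. The point is 9 mm above its underside.
- block_mid (a point): Middle of the dark-wood block offcut with a saw cut across its top (30 x 24 x 18 mm), 12 g or so, loose on the board. The point is 9 mm above its underside.
- figure: Finished carved gnome standing loose on the board among the offcuts: blue coat 28 mm in diameter, pale head, pointed red hat, 55 mm tall, 50 g. Origin at the centre of its underside. The three offcuts and the gnome stand in four rows 52 mm apart along the board's x (each to within 3 mm), in any order, each within 33 mm of the board's middle line in y.
- knife: Carving knife lying loose on the bench beyond the board's far edge: wooden handle 105 mm long and 22 mm thick, steel blade 65 mm long. Origin on the bench below the front part of the handle; x points along the blade.
- wax_jar: Closed wax jar standing loose on the bench beyond the board's far edge, 52 mm in diameter, 55 mm tall, brass cap. Origin at the centre of its underside.
- offcut_step: The step offcut itself; origin at the centre of its underside (see point step_mid).
- offcut_dowel: The dowel offcut itself; origin at the centre of its underside (see point dowel_mid).
- offcut_block: The block offcut itself; origin at the centre of its underside (see point block_mid).

How it is judged (in metres and radians):
At the end, for the whole second after the job is handed in: All three offcuts lie at rest inside the red tray, down in it (middle lower than 42 mm above the bench and inside the walls), and the gnome stands upright within 12 mm of where it began (x of step_mid in the frame of scrap_tray between -0.122 and 0.122 m and y of step_mid in the frame of scrap_tray between -0.042 and 0.042 m and height (world z) of each of step_mid, dowel_mid, block_mid below 0.042 m and linear speed of each of offcut_step, offcut_dowel, offcut_block below 0.02 m/s and x of dowel_mid in the frame of scrap_tray between -0.122 and 0.122 m and y of dowel_mid in the frame of scrap_tray between -0.042 and 0.042 m and x of block_mid in the frame of scrap_tray between -0.122 and 0.122 m and y of block_mid in the frame of scrap_tray between -0.042 and 0.042 m and distance of figure from where it was at the start of the episode below 0.012 m and angle between figure's own z axis and vertical below 0.15 rad); the robot touches nothing.
It fails at once if an offcut is lifted off the board (its middle more than 23 mm above the board's top) (height (world z) of any of step_mid, dowel_mid, block_mid above 0.063 m).
It fails at once if an offcut is pinched, squeezed or pressed hard by the fingers (more than 15 N) (contact force between the fingers and offcut_step above 15 N or contact force between the fingers and offcut_dowel above 15 N or contact force between the fingers and offcut_block above 15 N).
It fails at once if the gnome is shifted by more than 12 mm or tipped (distance of figure from where it was at the start of the episode above 0.012 m or angle between figure's own z axis and vertical above 0.25 rad).
It fails at once if the knife is shifted by more than 15 mm (distance of knife from where it was at the start of the episode above 0.015 m).
It fails at once if the wax jar is shifted by more than 15 mm (distance of wax_jar from where it was at the start of the episode above 0.015 m).
It also fails if it takes over 58 s, if anything falls off the work surface, if the arm or the gripper's body presses on something with over 40 N, if the wrist force passes 120 N, or if a joint passes its speed limit or range.

### The arm

A 7-joint arm with a two-finger parallel gripper is mounted at the origin on the work surface. World frame = base frame: x ahead of the robot, y to its left, z up, the work surface at z = 0. Lengths are in m, angles in degrees, forces in N, time in s.
With the tool pointing down it reaches from about 0.35 to 0.9 m from the base axis. Payload 8.1 kg.
Tool frame: the origin (TCP) lies at the very end of the fingers, on their centre line; the grasp point (between the pads) lies 19 mm behind it; z points along the fingers, y is the line along which they close (so a half turn about z gives the same grasp; the last joint's range is limited). The gripper opens to 92 mm and grips with 3 to 60 N. Pads are 19 mm wide; open, the fingers measure 130 mm over their backs; the gripper's body (75 mm by 190 mm) begins 47 mm behind the grasp point.
Start: joints at [-71.138, 24.895, 1.432, 90.138, -0.665, 64.973, -4.303], TCP at [0.262, 0.568, 0.227] pointing down, gripper open.
Joint ranges: [-149.89, 149.89], [-25.12, 119.58], [-72.63, 75.52], [4.76, 147.25], [-75.54, 255.54], [6.69, 114.76], [-157.13, 157.13]. Speed limits (degrees/s): [127.2, 127.2, 172.46, 172.46, 180, 180, 180].

### API

Orientations are given as [roll, pitch, yaw] about the fixed x, y, z axes, in that order (R = Rz(yaw) Ry(pitch) Rx(roll)).
In Python, from rig import robot, optics gives the robot as it stands. The module is installed in compiled form; this text tells all that it offers.
- The arm moves only by the tool servo_tool, never from a script. Its arguments are lists of equal length, an entry for each row: "travel": the shift along the tool's x, y, z in mm, a list of three; "angular": the turn, a rotation vector about the tool's x, y, z in degrees, a list of three; "hand": the finger opening in mm, from 0 to 91.8. A call has 1 to 10 rows; each row shifts and turns the commanded pose from where the row before left it, along the tool's axes as they then stand; what a row does not reach is not made up. A row lasts 1/8 s, in which the tool goes at most 62.5 mm and 10.7 degrees, less where a joint would pass 70% of its speed; a pose out of reach is approached as far as the arm can. A call with a gripper value outside its range is refused whole. The fingers move at their own pace and stop on an object; "squeeze" is the grip in N (left out, the last holds). Time passes only in rows, so rows that do not move let the fingers close. It gives the time, the measured TCP pose, the force, the opening and the grip force at its end, in the units of the state.
- robot.read_state(): the state, without advancing time (a new reading comes with each control period).
- optics.capture(name): name is "scene" or "top" or "wrist"; returns a dict with "image" (400x640x3 uint8, red, green, blue), "intrinsics" (3x3 intrinsics, pixels), "k1" (the pictures are not rectified: a ray, as slopes to the right and down, at radius r is drawn at 1 + k1 r^2 times it, then the intrinsics apply), "R" (3x3) and "t" (3): a world point X has camera coordinates R X + t. Camera axes: x right, y down, z forward; pixel columns grow to the right and rows downward; lengths in m; the calibration is good to about 2 mm. A picture is of the moment at which its call begins. There is no depth.
- robot.finish_job(): hands the job in; it is judged then, once.
The state is a dict: "time": time; "joint_pos": joint angles; "dq": joint speeds; "effort": joint torques, N m; "position": TCP position; "eef_rot": TCP orientation; "contact_force": force on the tool from outside, world axes, zero at the start; "ft_torque": the same for the moment, N m; "gripper_width": finger opening in m; "grasp_force": force on a finger pad.
Only numpy, scipy, OpenCV 4.12 (cv2) and the standard library are available. Lean on these libraries where they do the work, as an engineer would, in place of code of your own. Each camera call takes 0.05 s, during which the arm holds its last target. There are 200 camera calls.

## Working session

There is one attempt and no reset: what is moved stays moved. The work goes in short steps, Python scripts to look and compute and a tool call to move; the robot and the scene stay as the last step left them, time stands still between calls to the robot, and variables do not carry over. Pictures are saved under pics/ and viewed, at most 10 in all, crops included, and the job is handed in when it is done.

Besides the shell and the picture viewer there is one more tool, called as name(argument=value, ...), one argument or row to a line, values as JSON. servo_tool: Moves the arm, as the interface text tells. Its arguments: {"type":"object","properties":{"travel":{"type":"array"},"angular":{"type":"array"},"hand":{"type":"array"},"squeeze":{"type":"number"}},"required":["travel","angular","hand"]}

```bash
mkdir -p pics
cat > h.py <<'E'
import numpy as np, cv2
from rig import robot, optics
def cap(n,f):
    c=optics.capture(n); cv2.imwrite('pics/'+f,c['image'][:,:,::-1]); return c
def ray(c,uv,z):
    K=c['intrinsics'];k=c['k1']
    d=np.array([(uv[0]-K[0,2])/K[0,0],(uv[1]-K[1,2])/K[1,1]]);s=d.copy()
    for _ in range(20): s=d/(1+k*(s@s))
    w=c['R'].T@np.r_[s,1]; o=-c['R'].T@c['t']
    return o+w*(z-o[2])/w[2]
E
python3 - <<'E'
from h import *
import pickle
a=cap('top','top0.png');b=cap('scene','scene0.png')
pickle.dump((a,b),open('c0.pkl','wb'))
s=robot.read_state();print(s['time'],s['position'],s['eef_rot'],s['gripper_width'])
for c in(a,b):print(c['intrinsics'].tolist(),c['k1'],-c['R'].T@c['t'])
E
```

```text
0.1 [0.26142381 0.56719932 0.22603379] [-1.79919880e+02  7.30702762e-03  1.55253581e+02] 0.09175676325126154
[[423.0179113404561, 0.0, 314.72899263273365], [0.0, 423.0179113404561, 207.65934654452778], [0.0, 0.0, 1.0]] -0.062052771421519486 [0.49649859 0.03446502 0.88812492]
[[479.67091637708563, 0.0, 316.980990854054], [0.0, 479.67091637708563, 195.82430898958782], [0.0, 0.0, 1.0]] 0.0072574703182918835 [ 0.9446857  -0.24546713  0.68538957]
```

View pics/top0.png

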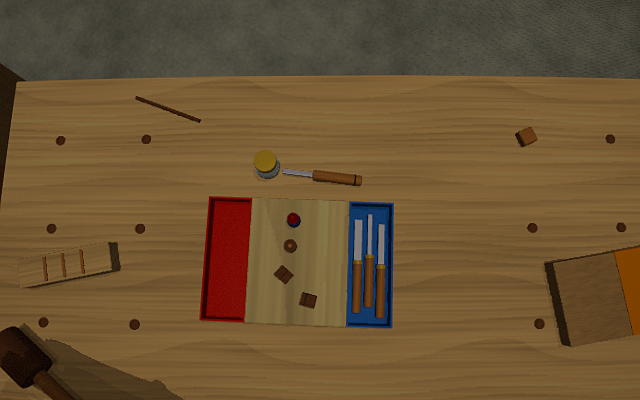

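View pics/scene0.png

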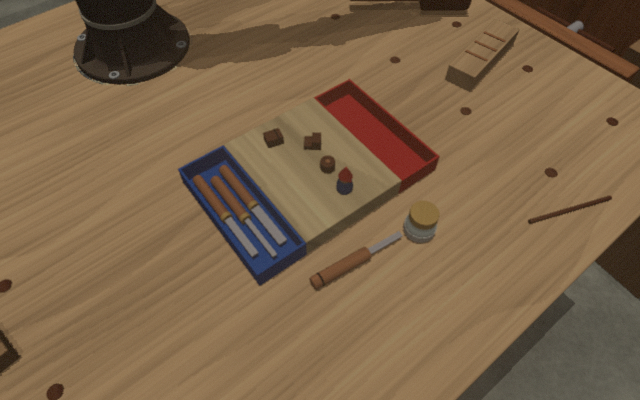

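The top view shows red tray at left (+y, columns 203–250) and the blue tray at right. On the board from far to near are the gnome (293,219), dowel (290,246), step (284,274) and block (308,300). The jar and knife lie beyond the far edge.

Run:
```python
from h import *
import pickle
a,b=pickle.load(open('c0.pkl','rb'))
im=a['image'];hsv=cv2.cvtColor(im,cv2.COLOR_RGB2HSV)
red=cv2.inRange(hsv,(0,190,60),(6,255,255))|cv2.inRange(hsv,(174,190,60),(180,255,255))
blue=cv2.inRange(hsv,(100,150,40),(125,255,255))
for n,m in(('red',red),('blue',blue)):
    c=max(cv2.findContours(m,0,2)[0],key=cv2.contourArea)
    q=cv2.boxPoints(cv2.minAreaRect(c));print(n,q.tolist());P=np.array([ray(a,p,.038)[:2] for p in q]);print(P.round(4).tolist(),P.mean(0))
roi=np.zeros(im.shape[:2],np.uint8);roi[208:318,258:338]=1
v=hsv[:,:,2];dark=((v<105)&(roi>0)).astype(np.uint8)
for c in cv2.findContours(dark,0,2)[0]:
    if cv2.contourArea(c)<20: continue
    r=cv2.minAreaRect(c);print('top',np.round(r[0],1),np.round(r[1],1),round(r[2],1),ray(a,r[0],.058).round(4),[ray(a,p,.058)[:2].round(4).tolist() for p in cv2.boxPoints(r)])
z=cv2.resize(im[190:335,195:400],None,fx=3.9,fy=3.9,interpolation=2);cv2.imwrite('pics/z.png',z[:,:,::-1])
```

```text
red [[199.16018676757812, 319.576904296875], [206.86520385742188, 195.01226806640625], [251.38558959960938, 197.76611328125], [243.68057250976562, 322.33074951171875]]
[[0.4135, 0.2726], [0.664, 0.2667], [0.6579, 0.1743], [0.4089, 0.184]] [0.53607042 0.22441049]
blue [[345.8800964355469, 326.196533203125], [349.4453430175781, 201.4127197265625], [394.5513610839844, 202.70147705078125], [390.9861145019531, 327.48529052734375]]
[[0.402, -0.0165], [0.6498, -0.0266], [0.6469, -0.1186], [0.3992, -0.1047]] [ 0.52449563 -0.06661758]
top [307.6 300.1] [16.3 13.9] 15.3 [0.4533 0.0578 0.058 ] [[0.4446, 0.0765], [0.4701, 0.0695], [0.462, 0.0391], [0.4365, 0.0462]]
top [289.5 304. ] [26.  5.] 90.0 [0.4459 0.0927 0.058 ] [[0.4706, 0.0977], [0.4706, 0.088], [0.4214, 0.0877], [0.4214, 0.0973]]
top [283.3 274.3] [16.3 14.1] 45.0 [0.5027 0.1053 0.058 ] [[0.5041, 0.1263], [0.5234, 0.107], [0.5012, 0.0844], [0.482, 0.1036]]
top [290. 246.] [14. 14.] 90.0 [0.5576 0.0926 0.058 ] [[0.5714, 0.1065], [0.5713, 0.079], [0.5439, 0.0788], [0.5439, 0.1062]]
top [293. 220.] [16. 14.] 90.0 [0.609  0.0871 0.058 ] [[0.6251, 0.1012], [0.6251, 0.0733], [0.5931, 0.0732], [0.5931, 0.1009]]
```

View pics/z.png

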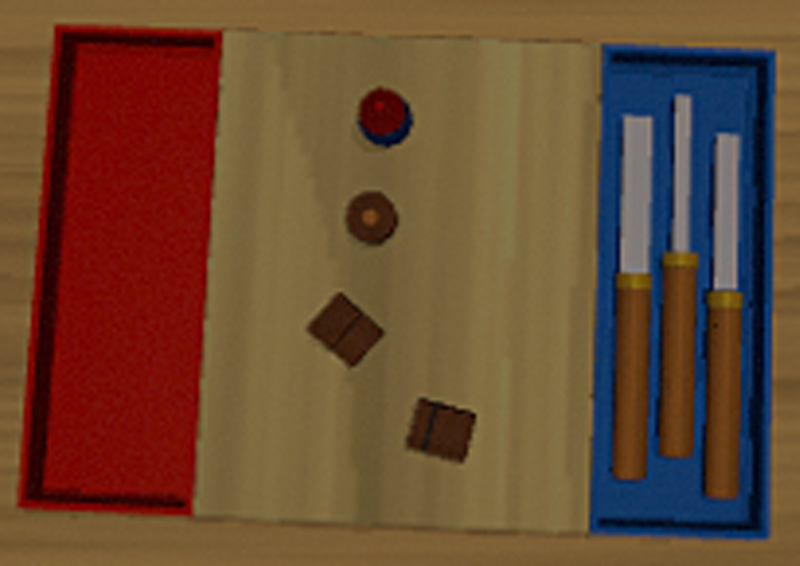

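The zoom confirms that the gnome is in the far row, with dowel, step and block in the rows nearer the robot. The board centre is about (0.530, 0.079), yaw −2.3°, and the scrap tray is on +y. I'll turn the tool so its x points along board +y and its y along board +x, then close the fingers into a blunt pusher.

servo_tool(
  travel=[
    [0,0,0],
    [0,0,0],
    [0,0,0],
    [0,0,0],
    [0,0,0],
    [0,0,0],
    [0,0,0],
    [-20,10,0],
    [-40,15,0],
    [-40,15,0],
  ],
  angular=[
    [0,0,9.6],
    [0,0,9.6],
    [0,0,9.6],
    [0,0,9.7],
    [0,0,9.7],
    [0,0,9.7],
    [0,0,9.7],
    [0,0,0],
    [0,0,0],
    [0,0,0],
  ],
  hand=[6,6,6,6,6,6,6,6,6,6],
  squeeze=10,
)

```text
time: 1.35
position: [0.2976, 0.4648, 0.2262]
eef_rot: [-180.0, 0.1, 87.7]
contact_force: [0.9, 0.4, -0.2]
gripper_width: 0.0066
grasp_force: 0.0
```

servo_tool(
  travel=[
    [-45,17,0],
    [-45,17,0],
    [-45,17,0],
    [-45,17,0],
    [-45,17,0],
    [-45,17,0],
    [-45,17,0],
    [-45,17,0],
    [-40,17,0],
    [0,0,0],
  ],
  angular=[
    [0,0,0],
    [0,0,0],
    [0,0,0],
    [0,0,0],
    [0,0,0],
    [0,0,0],
    [0,0,0],
    [0,0,0],
    [0,0,0],
    [0,0,0],
  ],
  hand=[6,6,6,6,6,6,6,6,6,6],
)

```text
time: 2.6
position: [0.4345, 0.057, 0.2268]
eef_rot: [180.0, 0.0, 87.3]
contact_force: [-0.4, 0.3, -0.8]
gripper_width: 0.006
grasp_force: 0.0
```

```bash
cat >> h.py <<'E'
def bf(p):
    d=np.array(p[:2])-[.530,.079];a=np.radians(-2.28);c,s=np.cos(a),np.sin(a)
    return np.array([c*d[0]+s*d[1],-s*d[0]+c*d[1]])*1e3
def st():
    s=robot.read_state();print(s['time'],'board',bf(s['position']).round(1),'z',s['position'][2].round(4),s['eef_rot'].round(2),s['gripper_width'],s['contact_force'].round(1),s['joint_pos'].round(0))
E
python3 -c "
from h import *
st()
for n,p in dict(block=(.4533,.0578),step=(.5027,.1053),dowel=(.5576,.0926)).items(): print(n,bf(p))"
```

```text
2.6 board [-94.5 -25.8] z 0.2268 [1.7998e+02 4.0000e-02 8.7320e+01] 0.005984617368753492 [-0.4  0.3 -0.8] [-45.   7.  34. 117.  -5.  58. -11.]
block [-75.79588018 -24.23457339]
step [-28.3246808   25.19310337]
dowel [27.03710139 14.68724441]
```

servo_tool(
  travel=[
    [-25,10,0],
    [-25,9,0],
    [0,0,35],
    [0,0,35],
    [0,0,35],
    [0,0,30],
    [0,0,20],
    [0,0,10],
    [0,0,5],
    [0,0,0],
  ],
  angular=[
    [0,0,-0.4],
    [0,0,0],
    [0,0,0],
    [0,0,0],
    [0,0,0],
    [0,0,0],
    [0,0,0],
    [0,0,0],
    [0,0,0],
    [0,0,0],
  ],
  hand=[6,6,6,6,6,6,6,6,6,6],
)

```text
time: 3.85
position: [0.4513, 0.0097, 0.057]
eef_rot: [180.0, -0.0, 88.1]
contact_force: [0.2, 0.3, 0.3]
gripper_width: 0.0063
grasp_force: 0.0
```

```bash
python3 -c "
from h import *
st()
c=cap('scene','s1.png')
cv2.imwrite('pics/s1z.png',cv2.resize(c['image'][60:280,170:450],None,fx=2.6,fy=2.6)[:,:,::-1])"
```

```text
3.85 board [-75.9 -72.3] z 0.057 [ 1.7998e+02 -2.0000e-02  8.8070e+01] 0.006258826518644961 [0.2 0.3 0.3] [-30.  25.  29. 126. -21.  34.  12.]
```

View pics/s1z.png

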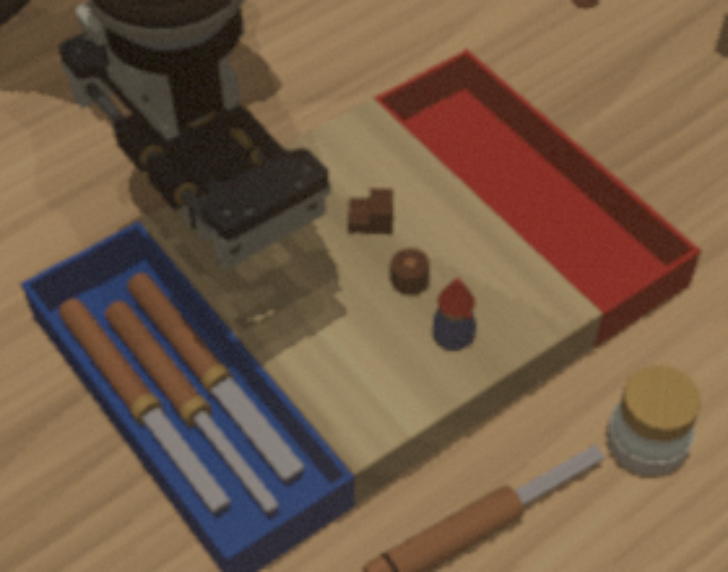

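The gripper hovers behind the block at zoom pixel (270,240), and the step, dowel and gnome are untouched. I'll lower 11 mm and start the sweep.

servo_tool(
  travel=[
    [0,0,8],
    [0,0,3],
    [6,0,0],
    [6,0,0],
    [6,0,0],
    [6,0,0],
    [6,0,0],
    [6,0,0],
    [6,0,0],
    [6,0,0],
  ],
  angular=[
    [0,0,0.3],
    [0,0,0],
    [0,0,0],
    [0,0,0],
    [0,0,0],
    [0,0,0],
    [0,0,0],
    [0,0,0],
    [0,0,0],
    [0,0,0],
  ],
  hand=[6,6,6,6,6,6,6,6,6,6],
)

```text
time: 5.15
position: [0.453, 0.0578, 0.0457]
eef_rot: [180.0, -0.0, 87.8]
contact_force: [-0.3, 0.1, -0.8]
gripper_width: 0.0059
grasp_force: 0.1
```

```bash
python3 -c "
from h import *
st()"
```

```text
5.15 board [-76.1 -24.2] z 0.0457 [180.    -0.    87.75] 0.005931418373218037 [-0.3  0.1 -0.8] [-35.  26.  28. 126. -23.  33.   7.]
```

servo_tool(
  travel=[
    [7,0,0],
    [7,0,0],
    [7,0,0],
    [7,0,0],
    [7,0,0],
    [7,0,0],
    [7,0,0],
    [7,0,0],
    [7,0,0],
    [7,0,0],
  ],
  angular=[
    [0,0,0],
    [0,0,0],
    [0,0,0],
    [0,0,0],
    [0,0,0],
    [0,0,0],
    [0,0,0],
    [0,0,0],
    [0,0,0],
    [0,0,0],
  ],
  hand=[6,6,6,6,6,6,6,6,6,6],
)

```text
time: 6.4
position: [0.4557, 0.1278, 0.0457]
eef_rot: [-180.0, 0.0, 87.8]
contact_force: [-0.4, -0.1, -0.3]
gripper_width: 0.0059
grasp_force: 0.1
```

servo_tool(
  travel=[
    [7,0,0],
    [7,0,0],
    [7,0,0],
    [7,0,0],
    [7,0,0],
    [7,0,0],
    [7,0,0],
    [7,0,0],
    [2,0,0],
    [0,0,0],
  ],
  angular=[
    [0,0,0],
    [0,0,0],
    [0,0,0],
    [0,0,0],
    [0,0,0],
    [0,0,0],
    [0,0,0],
    [0,0,0],
    [0,0,0],
    [0,0,0],
  ],
  hand=[6,6,6,6,6,6,6,6,6,6],
)

```text
time: 7.65
position: [0.458, 0.1854, 0.0457]
eef_rot: [-180.0, 0.0, 87.8]
contact_force: [-0.5, -0.0, -0.4]
gripper_width: 0.0058
grasp_force: 0.0
```

```bash
python3 -c "
from h import *
st()
c=cap('scene','s2.png')
cv2.imwrite('pics/s2z.png',cv2.resize(c['image'][60:280,170:450],None,fx=2.6,fy=2.6)[:,:,::-1])"
```

```text
7.65 board [-76.2 103.4] z 0.0457 [-180.      0.     87.77] 0.005838996371189735 [-0.5 -0.  -0.4] [-50.  29.  29. 121. -24.  36.  -6.]
```

View pics/s2z.png

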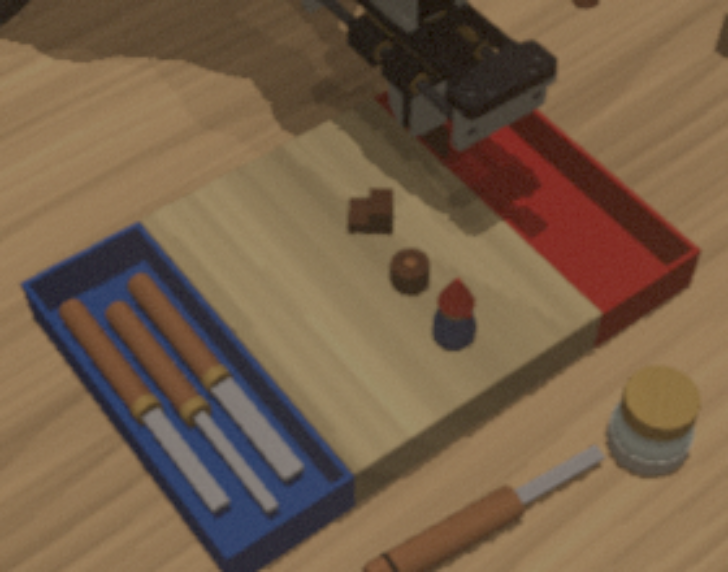

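The block has gone over the edge, and the step, dowel and gnome are unmoved. Next is the step.

servo_tool(
  travel=[
    [0,0,-30],
    [0,0,-30],
    [-31,12,0],
    [-31,12,0],
    [-31,12,0],
    [-32,12,0],
    [0,0,25],
    [0,0,20],
    [0,0,10],
    [0,0,5],
  ],
  angular=[
    [0,0,0],
    [0,0,0],
    [0,0,0],
    [0,0,0],
    [0,0,0],
    [0,0,0],
    [0,0,0],
    [0,0,0],
    [0,0,0],
    [0,0,0],
  ],
  hand=[6,6,6,6,6,6,6,6,6,6],
)

```text
time: 8.95
position: [0.501, 0.0584, 0.0455]
eef_rot: [-180.0, 0.0, 87.7]
contact_force: [0.4, 0.2, 0.4]
gripper_width: 0.0057
grasp_force: 0.0
```

```bash
python3 -c "
from h import *
st()"
```

```text
8.95 board [-28.2 -21.7] z 0.0455 [-1.7998e+02  1.0000e-02  8.7740e+01] 0.005716566577591032 [0.4 0.2 0.4] [-34.  30.  29. 119. -24.  36.   9.]
```

servo_tool(
  travel=[
    [5,0,0],
    [5,0,0],
    [5,0,0],
    [5,0,0],
    [5,0,0],
    [5,0,0],
    [5,0,0],
    [6,0,0],
    [6,0,0],
    [6,0,0],
  ],
  angular=[
    [0,0,0],
    [0,0,0],
    [0,0,0],
    [0,0,0],
    [0,0,0],
    [0,0,0],
    [0,0,0],
    [0,0,0],
    [0,0,0],
    [0,0,0],
  ],
  hand=[6,6,6,6,6,6,6,6,6,6],
)

```text
time: 10.2
position: [0.5032, 0.112, 0.0457]
eef_rot: [180.0, -0.0, 87.8]
contact_force: [0.1, -0.3, 0.1]
gripper_width: 0.0059
grasp_force: 0.1
```

servo_tool(
  travel=[
    [7,0,0],
    [7,0,0],
    [7,0,0],
    [7,0,0],
    [7,0,0],
    [7,0,0],
    [7,0,0],
    [7,0,0],
    [7,0,0],
    [9,0,0],
  ],
  angular=[
    [0,0,0],
    [0,0,0],
    [0,0,0],
    [0,0,0],
    [0,0,0],
    [0,0,0],
    [0,0,0],
    [0,0,0],
    [0,0,0],
    [0,0,0],
  ],
  hand=[6,6,6,6,6,6,6,6,6,6],
)

```text
time: 11.45
position: [0.506, 0.1839, 0.0457]
eef_rot: [180.0, -0.0, 87.7]
contact_force: [1.1, 0.4, -0.5]
gripper_width: 0.0062
grasp_force: 0.0
```

```bash
python3 -c "
from h import *
st()
c=cap('scene','s3.png')
cv2.imwrite('pics/s3z.png',cv2.resize(c['image'][60:280,170:450],None,fx=2.6,fy=2.6)[:,:,::-1])"
```

```text
11.45 board [-28.2 103.8] z 0.0457 [180.    -0.    87.74] 0.0061501327980416 [ 1.1  0.4 -0.5] [-47.  32.  30. 115. -25.  39.  -3.]
```

View pics/s3z.png

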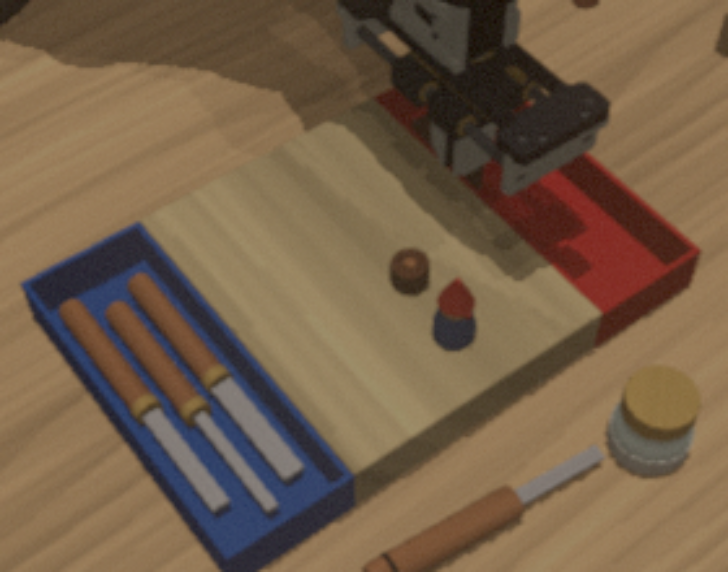

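The step is gone too; dowel (410,270) and gnome (455,320) are unmoved. Now the dowel, with the pusher kept slightly away from the gnome and a bit higher.

servo_tool(
  travel=[
    [0,0,-35],
    [0,0,-35],
    [-32,5,0],
    [-32,16,0],
    [-32,16,0],
    [-32,16,0],
    [0,0,30],
    [0,0,20],
    [0,0,12],
    [0,0,5],
  ],
  angular=[
    [0,0,0],
    [0,0,0],
    [0,0,0],
    [0,0,0],
    [0,0,0],
    [0,0,0],
    [0,0,0],
    [0,0,0],
    [0,0,0],
    [0,0,0],
  ],
  hand=[6,6,6,6,6,6,6,6,6,6],
)

```text
time: 12.75
position: [0.5537, 0.0536, 0.0483]
eef_rot: [-180.0, 0.0, 87.8]
contact_force: [0.3, -0.5, -1.2]
gripper_width: 0.0061
grasp_force: 0.0
```

```bash
python3 -c "
from h import *
st()"
```

```text
12.75 board [ 24.7 -24.5] z 0.0483 [-1.7997e+02  1.0000e-02  8.7760e+01] 0.0060676242040861835 [ 0.3 -0.5 -1.2] [-32.  34.  31. 112. -25.  41.  11.]
```

servo_tool(
  travel=[
    [4,1,0],
    [4,0,0],
    [4,0,0],
    [4,0,0],
    [4,0,0],
    [5,0,0],
    [5,0,0],
    [6,0,0],
    [6,0,0],
    [6,0,0],
  ],
  angular=[
    [0,0,0],
    [0,0,0],
    [0,0,0],
    [0,0,0],
    [0,0,0],
    [0,0,0],
    [0,0,0],
    [0,0,0],
    [0,0,0],
    [0,0,0],
  ],
  hand=[6,6,6,6,6,6,6,6,6,6],
)

```text
time: 14.0
position: [0.5568, 0.1019, 0.0487]
eef_rot: [-180.0, -0.0, 87.8]
contact_force: [-0.1, -0.7, 0.6]
gripper_width: 0.0059
grasp_force: 0.1
```

servo_tool(
  travel=[
    [7,0,0],
    [7,0,0],
    [7,0,0],
    [7,0,0],
    [7,0,0],
    [7,0,0],
    [7,0,0],
    [7,0,0],
    [7,0,0],
    [7,0,0],
  ],
  angular=[
    [0,0,0],
    [0,0,0],
    [0,0,0],
    [0,0,0],
    [0,0,0],
    [0,0,0],
    [0,0,0],
    [0,0,0],
    [0,0,0],
    [0,0,0],
  ],
  hand=[6,6,6,6,6,6,6,6,6,6],
)

```text
time: 15.25
position: [0.5595, 0.1719, 0.0487]
eef_rot: [180.0, -0.0, 87.8]
contact_force: [0.1, -0.3, 0.8]
gripper_width: 0.0061
grasp_force: 0.0
```

servo_tool(
  travel=[
    [5,0,0],
    [5,0,0],
    [0,0,0],
    [0,0,0],
    [0,0,-25],
    [0,0,-40],
    [0,0,-40],
    [-20,-40,-20],
    [-30,-50,0],
    [-30,-50,0],
  ],
  angular=[
    [0,0,0],
    [0,0,0],
    [0,0,0],
    [0,0,0],
    [0,0,0],
    [0,0,0],
    [0,0,0],
    [0,0,0],
    [0,0,0],
    [0,0,0],
  ],
  hand=[6,6,6,6,6,6,6,6,6,6],
)

```text
time: 16.5
position: [0.4155, 0.1058, 0.1737]
eef_rot: [180.0, -0.0, 87.7]
contact_force: [0.2, 0.0, 1.5]
gripper_width: 0.0061
grasp_force: 0.0
```

```bash
python3 -c "
from h import *
st()
c=cap('scene','s4.png')
cv2.imwrite('pics/s4z.png',cv2.resize(c['image'][60:280,170:450],None,fx=2.6,fy=2.6)[:,:,::-1])"
```

```text
16.5 board [-115.4   22.2] z 0.1737 [ 1.7998e+02 -2.0000e-02  8.7730e+01] 0.006086618276259268 [0.2 0.  1.5] [-57.  11.  42. 122. -10.  50. -11.]
```

View pics/s4z.png

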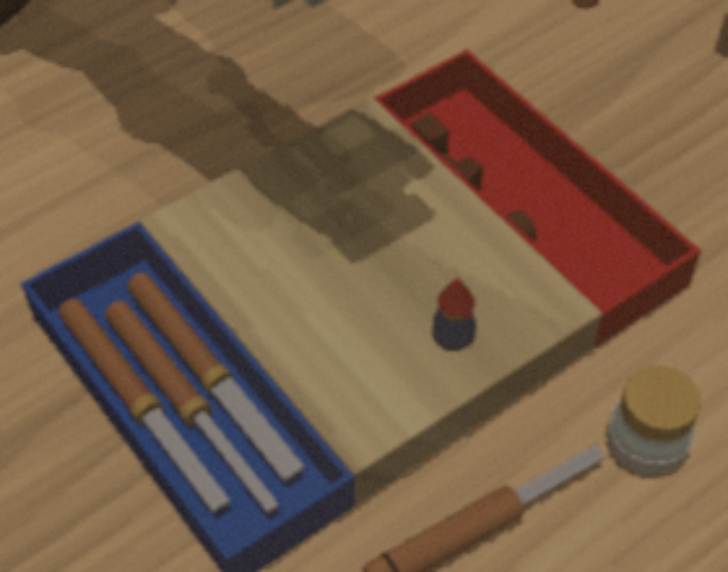

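All three offcuts are in the red tray near its board-side wall (zoom pixels 430,132; 468,172; 520,225), and the gnome is unmoved. A quick top view will confirm they're inside the wall and lying flat.

servo_tool(
  travel=[
    [-40,-30,-20],
    [-40,-30,-20],
    [-40,0,-20],
    [-40,0,0],
    [-40,0,0],
    [-20,0,0],
    [0,0,0],
    [0,0,0],
  ],
  angular=[
    [0,0,0],
    [0,0,0],
    [0,0,0],
    [0,0,0],
    [0,0,0],
    [0,0,0],
    [0,0,0],
    [0,0,0],
  ],
  hand=[6,6,6,6,6,6,6,6],
)

```text
time: 17.55
position: [0.3483, -0.11, 0.2337]
eef_rot: [-180.0, -0.0, 87.8]
contact_force: [-0.7, -0.4, -0.3]
gripper_width: 0.0057
grasp_force: 0.0
```

```bash
python3 -c "
from h import *
st()
c=cap('top','t5.png')
im=c['image'];hsv=cv2.cvtColor(im,cv2.COLOR_RGB2HSV)
cv2.imwrite('pics/t5z.png',cv2.resize(im[190:335,195:400],None,fx=3.9,fy=3.9,interpolation=2)[:,:,::-1])"
```

```text
17.55 board [-174.1 -196.1] z 0.2337 [-1.7999e+02 -1.0000e-02  8.7760e+01] 0.005680626531122874 [-0.7 -0.4 -0.3] [-51.  -7.  57. 125.   7.  59.  -0.]
```

View pics/t5z.png

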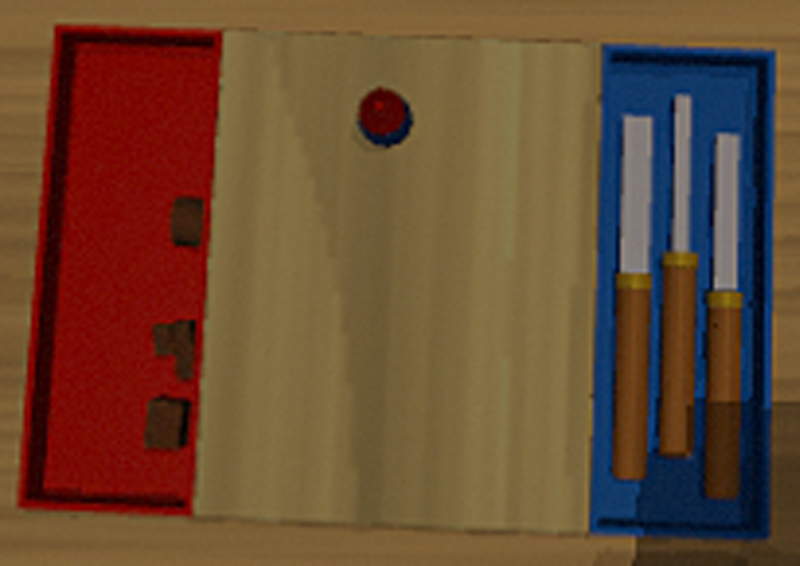

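The top view shows all three offcuts down in the red tray at (187,221), (178,347) and (166,424). The gnome is still at (384,116), and the hand is clear.

```bash
python3 -c "
from rig import robot
print(robot.finish_job())"
```

```text
the job is handed in; nothing more can be done
None
```

All three offcuts were swept into the red tray with the gnome, knife and jar undisturbed by eye and the hand clear, and the job is handed in; no verdict came back.

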